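Put the bit case away in the drawer

ROBOT

A 7-joint arm with a two-finger parallel gripper is mounted at the origin on the work surface. World frame = base frame: x ahead of the robot, y to its left, z up, the work surface at z = 0. Lengths are in m, angles in rad, forces in N, time in s.
With the tool pointing down it reaches from about 0.4 to 0.85 m from the base axis. Payload 4.5 kg.
Tool frame: the origin (TCP) lies on the centre line of the jaws, within the pads' length; the fingertips stand 8 mm ahead of it and the grasp point (between the pads) lies 11 mm behind it; z points along the fingers, y is the line along which they close (so a half turn about z gives the same grasp; the last joint's range is limited). The gripper opens to 85 mm and grips with 20 to 120 N. Pads are 22 mm wide; open, the fingers measure 114 mm over their backs; the gripper's body (76 mm by 85 mm) begins 54 mm behind the grasp point. The pads swing forward as they close: fully open they stand 13 mm farther back than shut.
Start: joints at [1.235, 0.689, -0.195, 1.565, 0.157, 0.902, -0.215], TCP at [0.226, -0.583, 0.239] pointing down, gripper open.
Joint ranges: [-3.01, 3.01], [-0.46, 2.08], [-1.47, 1.51], [0.13, 2.56], [-1, 4.14], [0.04, 2.09], [-2.66, 2.66]. Speed limits (rad/s): [2.57, 2.57, 3.14, 3.14, 3.14, 3.14, 3.14].

INTERFACE

Orientations are given as a unit quaternion [w, x, y, z].
In Python, from plant import manip gives the robot as it stands.
- The arm moves only by the tool play_rows, never from a script. Its argument "rows" is a list of rows, each an object of numbers: "dx", "dy", "dz": the shift along the world's x, y, z in mm; "roll": the turn about the world's z in rad; "gripper": the closure, from -1 (fully open) to 1 (shut). A call has 1 to 10 rows; each row shifts and turns the commanded pose from where the row before left it; what a row does not reach is not made up. A row lasts 1/12 s, in which the tool goes at most 41.7 mm and 7.16 degrees, less where a joint would pass 70% of its speed; a pose out of reach is approached as far as the arm can. A call with a gripper value outside its range is refused whole. The fingers move at their own pace and stop on an object; "newtons" is the grip in N (left out, the last holds). Time passes only in rows, so rows that do not move let the fingers close. It gives the time, the measured TCP pose, the force, the opening and the grip force at its end, in the units of the state.
- manip.get_obs(): the state, without advancing time (a new reading comes with each control period).
- manip.capture(name): name is "scene" or "top" or "wrist"; returns a dict with "img" (480x640x3 uint8, red, green, blue), "fx", "fy", "cx", "cy" (pixels), "dist" ([k1, k2, p1, p2, k3] as OpenCV has them; the pictures are not rectified), "R" (3x3) and "t" (3): a world point X has camera coordinates R X + t. Camera axes: x right, y down, z forward; pixel columns grow to the right and rows downward; lengths in m; the calibration is good to about 2 mm. A picture is of the moment at which its call begins. There is no depth.
- manip.sign_off(): hands the job in; it is judged then, once.
Trained networks look in the newest picture that a camera, given by its name, has taken for a name from the list of things; names that differ only in an ending like _2 or _b are one class to them, and where a whole thing is asked for, a point or a joint stands for the part that bears it (a point fixed in the world has none). Each returns a list of dicts, best first, with "conf" (0 to 1); they miss things now and then, are a little off and sometimes report something else, mostly with a low value. They report only what shows in the picture. A call takes as long as a camera call. They do not tell look-alikes from the thing itself.
- manip.masks_of(query, camera): "region" (480x640 bool, what is visible of it) and "rect" ([left, top, right, bottom] as shares, 0 to 1, of the picture: columns of its width, rows of its height, round what is visible of it).
- manip.mark_of(query, camera): "point" ([row, column] as shares, 0 to 1, of the picture: columns of its width, rows of its height: a listed point, or the origin of a listed thing).
The state is a dict: "time": time; "q": joint angles; "qvel": joint speeds; "joint_efforts": joint torques, N m; "tcp_pos": TCP position; "orientation": TCP orientation; "ft_force": force on the tool from outside, world axes, zero at the start; "moment": the same for the moment, N m; "opening": opening from 0.0 (shut) to 1.0 (fully open); "grasp_force": force on a finger pad.
Only numpy, scipy, OpenCV 4.12 (cv2) and the standard library are available. Lean on these libraries where they do the work, as an engineer would, in place of code of your own. Each camera call takes 0.05 s, during which the arm holds its last target. There are 200 camera calls.

TASK

Put the grey hard case away in the small drawer cabinet. Lift it out of the grooved wooden holder, lay it down flat on one of its two large faces on the white work board and let go of it; then take it again, set it down flat in the open top drawer without dropping it in, let go, and slide that drawer fully shut. Leave the jar, the wooden block, the pliers and the cup where they are.

Things in the scene. Friction and masses are not known exactly. Their poses are not given: they have to be found in the camera images.
- case: grey hard plastic case, a plain box 110 x 26 x 56 mm with a dark seam, 110 to 225 g. Origin at its centre; x along the 110 mm length, y through the 26 mm thickness, z along the 56 mm width. It starts on a long narrow edge in the holder, z up, x along the holder's x. On the board it stands stably on that edge, and falls onto a large face when its top is pushed along y.
- holder: fixed wooden block 130 (x) x 66 (y) x 34 mm high, origin at the centre of its underside on the bench. A groove 30 mm wide and 18 mm deep runs along its x from end to end; the case stands in it, 16 mm above the bench, 2 mm loose on each side, rising 38 mm above the holder's top.
- board_top (a point): centre of the top face of the fixed white work board, a plain slab 160 (x) x 180 (y) x 6 mm; the point is 6 mm above the bench.
- cabinet_drawer0 (a joint): opening of the top drawer in m: 0 is fully shut, 0.166 its stop; it starts open by 0.145 to 0.16. It slides freely with about 1 N of friction plus 4 N per m/s and stays where it is left; it has no latch.
- cabinet_drawer0_handle (a point): middle of the top drawer's straight bar handle: aluminium, 11 mm thick, about 110 mm long across the drawer, 35 mm off the drawer's front face and 146 mm above the bench. Moves with the drawer; its x points into the cabinet (the way the drawer shuts).
- drawer_floor (a point): centre of the top drawer's inner floor, 126 mm above the bench; moves with the drawer. x points into the cabinet (the way it shuts), z up. Inside 195 (x) x 158 (y) mm; walls rise 32 mm above the floor, the front panel 42 mm. In this frame the drawer is open to above from x = -0.0975 m to x = joint value - 0.1035 m (the cabinet's front edge).
- cabinet: fixed grey steel cabinet 240 (x, deep) x 200 (y) x 180 mm high, three grey-fronted drawers, only the top one open. Origin at the centre of its underside; its front looks along its -x. Above the top drawer's floor there are 42 mm under the cabinet's top: the case passes lying flat, not on edge.
- jar: bystander: jar with a white lid, 60 mm in diameter, 85 mm high; origin under its centre.
- block: bystander: wooden block 150 (x) x 50 x 40 mm high; origin under its centre.
- pliers: bystander: pliers with red handles, lying flat, 115 mm long along x, 50 mm wide, 12 mm high; origin at the pivot on the bench.
- cup: bystander: white cup on top of the cabinet, 64 mm in diameter, 70 mm high, standing near the middle of the cabinet's top; origin under its centre.
Mind the look-alikes: they are no part of the job. Leave any green or pink look-alike of the case alone. Of the things that look like the part that bears board_top, the larger one is meant.

How it is judged:
By the outcome, as a careful person would: the job done as asked, in the order asked, and still so for the second after the job is handed in, with the robot touching nothing.
It also fails if it takes over 69 s, if anything falls off the work surface, if the arm or the gripper's body presses on something with over 40 N, if the wrist force passes 120 N, or if a joint passes its speed limit or range.

## Working session

There is one attempt and no reset: what is moved stays moved. The work goes in short steps, Python scripts to look and compute and a tool call to move; the robot and the scene stay as the last step left them, time stands still between calls to the robot, and variables do not carry over. Pictures are saved under pics/ and viewed, at most 10 in all, crops included, and the job is handed in when it is done.

Besides the shell and the picture viewer there is one more tool, called after "Emit:" as name(argument=value, ...), one argument or row to a line, values as JSON. play_rows: Moves the arm, as the interface text tells. Its arguments: {"type":"object","properties":{"rows":{"type":"array"},"newtons":{"type":"number"}},"required":["rows"]}

```bash
mkdir -p pics
cat > h.py <<'E'
import numpy as np, cv2
from plant import manip
def cap(n,save=None):
    c=manip.capture(n)
    if save: cv2.imwrite('pics/'+save,c['img'][:,:,::-1])
    return c
def K(c): return np.array([[c['fx'],0,c['cx']],[0,c['fy'],c['cy']],[0,0,1.]])
def ray(c,u,v):
    p=cv2.undistortPoints(np.array([[[u,v]]],float),K(c),np.array(c['dist'],float))[0,0]
    R=np.array(c['R']);t=np.array(c['t'])
    return -R.T@t, R.T@np.array([p[0],p[1],1])
def onz(c,u,v,z):
    o,d=ray(c,u,v); return o+d*(z-o[2])/d[2]
def proj(c,X):
    R=np.array(c['R'],float);t=np.array(c['t'],float)
    return cv2.projectPoints(np.array(X,float).reshape(-1,3),cv2.Rodrigues(R)[0],t,K(c),np.array(c['dist'],float))[0][:,0]
E
python3 - <<'E'
from h import *
np.set_printoptions(precision=3,suppress=True)
cs={n:cap(n,n+'0.png') for n in('scene','top')}
print(manip.get_obs())
for n,c in cs.items():
    print(n,-np.array(c['R']).T@c['t'])
    for q in ['case','holder','board_top','cabinet_drawer0_handle','drawer_floor','cabinet','jar','block','pliers','cup']:
        for m in manip.mark_of(q,n)[:4]:
            r,k=m['point'];print(n,q,round(m['conf'],2),round(k*640),round(r*480), onz(c,k*640,r*480,{'case':.044,'board_top':.006,'cabinet_drawer0_handle':.146,'drawer_floor':.126,'cup':.18}.get(q,0)))
im=np.hstack([cv2.resize(cs[n]['img'],(640,480)) for n in cs])
E
```

```text
{'time': 0.1, 'q': array([ 1.235,  0.69 , -0.195,  1.566,  0.157,  0.902, -0.215]), 'qvel': array([-0.002, -0.001,  0.   , -0.003, -0.001, -0.001,  0.001]), 'joint_efforts': array([ -0.004, -54.06 ,  -1.272, -15.899,   0.009,   0.004,  -0.   ]), 'tcp_pos': array([ 0.226, -0.582,  0.239]), 'orientation': array([-0.001,  0.983,  0.184, -0.   ]), 'ft_force': array([-0.57 ,  0.413, -0.73 ]), 'moment': array([-0.01 ,  0.006, -0.013]), 'grasp_force': 0.0, 'opening': 0.9998815722724602}
scene [0.968 0.307 0.893]
scene case 0.74 315 156 [ 0.295 -0.38   0.044]
scene case 0.56 257 168 [ 0.437 -0.459  0.044]
scene case 0.55 291 194 [ 0.441 -0.323  0.044]
scene holder 0.97 293 211 [ 0.451 -0.307  0.   ]
scene board_top 0.67 341 251 [ 0.465 -0.126  0.006]
scene cabinet_drawer0_handle 0.9 444 287 [0.471 0.14  0.146]
scene drawer_floor 0.8 413 354 [0.612 0.176 0.126]
scene jar 0.59 287 298 [ 0.64  -0.128  0.   ]
scene block 0.62 225 343 [ 0.806 -0.144  0.   ]
scene pliers 0.93 194 252 [ 0.71  -0.384  0.   ]
top [ 0.468 -0.136  1.07 ]
top case 0.96 407 288 [ 0.449 -0.312  0.044]
top case 0.75 442 358 [ 0.285 -0.389  0.044]
top holder 0.92 405 285 [ 0.456 -0.314  0.   ]
top board_top 0.94 326 278 [ 0.475 -0.123  0.006]
top board_top 0.73 240 272 [0.492 0.087 0.006]
top cabinet_drawer0_handle 0.66 199 285 [0.463 0.146 0.146]
top drawer_floor 0.56 189 218 [0.611 0.176 0.126]
top jar 0.63 325 210 [ 0.642 -0.123  0.   ]
top block 0.55 329 148 [ 0.801 -0.136  0.   ]
top pliers 0.96 431 182 [ 0.707 -0.388  0.   ]
top cup 0.68 171 144 [0.765 0.201 0.18 ]
```

View pics/scene0.png

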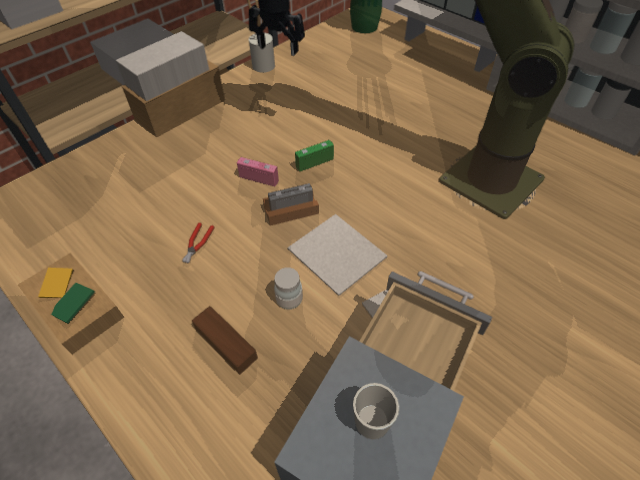

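View pics/top0.png

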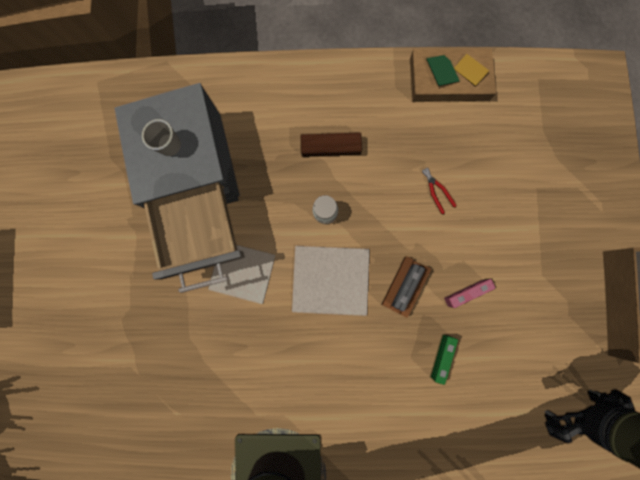

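Candidates for the case in the top view are grey in the wooden holder (407,288), green (446,358) and pink (470,292). I choose the grey one. For the board there is a large slab (331,280) and a smaller one under the drawer (240,275), and I choose the large one. Next I fit poses by silhouette and check a close crop.

```bash
cat >> h.py <<'E'
from scipy.optimize import minimize
def box(x,y,yaw,lx,ly,z0,z1,ox=0,oy=0):
    c,s=np.cos(yaw),np.sin(yaw);P=[]
    for a in(-.5,.5):
        for b in(-.5,.5):
            for z in(z0,z1): P.append([x+c*(a*lx+ox)-s*(b*ly+oy),y+s*(a*lx+ox)+c*(b*ly+oy),z])
    return np.array(P)
def sil(c,boxes,S=4):
    m=np.zeros((480*S,640*S),np.uint8)
    for B in boxes:
        h=cv2.convexHull((proj(c,B)*S+S/2).astype(np.int32)); cv2.fillConvexPoly(m,h,255)
    return cv2.resize(m,(640,480),interpolation=cv2.INTER_AREA)/255.
def fit(views,boxf,x0,steps=(.008,.008,.1)):
    "views: [(cam,mask)]; boxf(p)->boxes"
    def f(p): 
        e=0
        for c,m in views:
            s=sil(c,boxf(p)); e+=1-np.minimum(s,m).sum()/np.maximum(s,m).sum()
        return e/len(views)
    best=None
    sx=np.vstack([x0]+[np.array(x0)+np.eye(len(x0))[i]*steps[i] for i in range(len(x0))])
    r=minimize(f,x0,method='Nelder-Mead',options=dict(initial_simplex=sx,xatol=2e-4,fatol=1e-4,maxiter=150))
    return r.x,r.fun
def mask(q,n,c,xyz,maxd=25):
    "mask of q whose rect holds the expected point"
    for m in manip.masks_of(q,n):
        l,t,r,b=np.array(m['rect'])*[640,480,640,480]; u=proj(c,xyz)[0]
        if l-6<u[0]<r+6 and t-6<u[1]<b+6: return m['region'].astype(float)
E
python3 - <<'E'
from h import *
np.set_printoptions(precision=4,suppress=True)
C={n:cap(n) for n in('top','scene')}
def views(q,xyz): 
    v=[]
    for n in C:
        m=mask(q,n,C[n],xyz)
        if m is not None: v.append((n,C[n],m)); print(q,n,int(m.sum()))
    return v
V=views('case',[.449,-.312,.05]);H=views('holder',[.456,-.314,.02]);B=views('board_top',[.472,-.125,.006]);
Bt=views('cabinet',[.75,.2,.18]);D=views('cabinet_drawer0_handle',[.463,.146,.146]);F=views('drawer_floor',[.61,.176,.126])
for yaw in (-.5,1.0): pass
g=lambda V:[v[1:] for v in V]
for n in('top','scene'):
    mc=[v[2] for v in V if v[0]==n]
    if mc:
        pts=np.argwhere(mc[0]>0)[:,::-1].astype(np.float32); print(n,cv2.minAreaRect(pts))
un=[(v[1],np.maximum(v[2],w[2])) for v in V for w in H if v[0]==w[0]]
for y0 in(-.5,.5):
    print('case',fit(g(V),lambda p:[box(p[0],p[1],p[2],.11,.026,.034,.072)],[.449,-.312,y0]))
    print('hold',fit(un,lambda p:[box(p[0],p[1],p[2],.13,.066,0,.034),box(p[0],p[1],p[2],.11,.026,.02,.072)],[.452,-.312,y0]))
if B: print('board',fit(g(B),lambda p:[box(p[0],p[1],p[2],.16,.18,0,.006)],[.472,-.125,0.]))
for nm,VV in(('cab',Bt),('drw',D),('floor',F)):
    for n,c,m in VV:
        pts=np.argwhere(m>0)[:,::-1]; print(nm,n,pts.min(0),pts.max(0))
im=C['top']['img'][200:400,230:500]; cv2.imwrite('pics/crop1.png',cv2.resize(im,None,fx=2.9,fy=2.9,interpolation=2)[:,:,::-1])
np.savez('m.npz',**{f'{nm}_{v[0]}':v[2] for nm,VV in(('cab',Bt),('drw',D),('floor',F)) for v in VV})
E
```

```text
case top 678
case scene 804
holder top 882
holder scene 816
board_top top 4940
board_top scene 4066
cabinet top 16526
cabinet scene 24674
cabinet_drawer0_handle top 6873
cabinet_drawer0_handle scene 8859
drawer_floor top 7029
drawer_floor scene 8735
top ((407.6000671386719, 286.8000183105469), (15.205260276794434, 48.299068450927734), 26.56505012512207)
scene ((290.5294189453125, 196.11766052246094), (18.432706832885742, 45.11162567138672), 75.96376037597656)
case (array([ 0.4516, -0.3117, -0.485 ]), np.float64(0.061923448854208474))
hold (array([ 0.4522, -0.3136, -0.4888]), np.float64(0.06788135435415893))
case (array([ 0.4516, -0.3115, -0.4834]), np.float64(0.060726965862575255))
hold (array([ 0.4526, -0.3133, -0.4911]), np.float64(0.06835670990835391))
board (array([ 0.4701, -0.1343, -0.0586]), np.float64(0.027298731467968573))
cab top [115  84] [244 292]
cab scene [275 271] [491 479]
drw top [144 182] [243 292]
drw scene [360 271] [490 389]
floor top [145 182] [244 292]
floor scene [360 272] [491 389]
```

View pics/crop1.png

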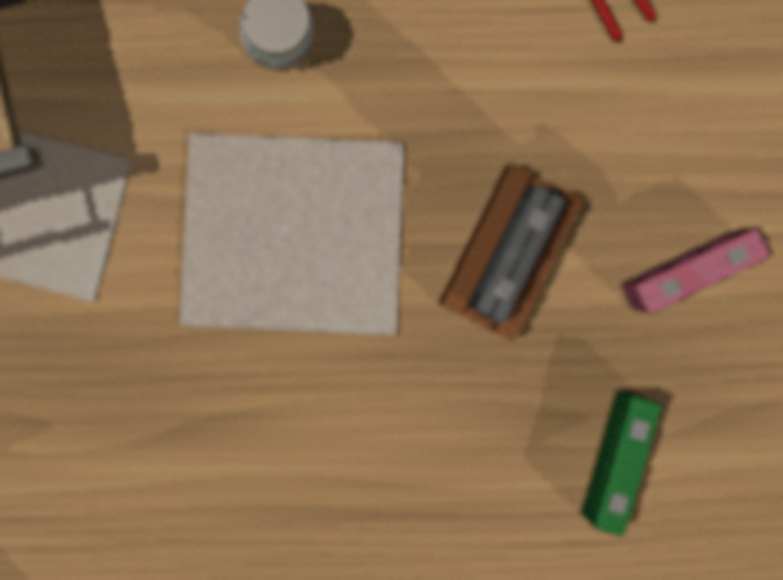

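The crop shows the grey case with its dark seam in the wooden groove at crop (518,255), clearly distinct from the pink (695,270) and green (625,460) ones. The large board is at (295,235). Now the cabinet fit.

Run:
```python
from h import *
np.set_printoptions(precision=4,suppress=True)
C={n:cap(n) for n in('top','scene')}
M=np.load('m.npz')
def parts(p,body=True):
    x,y,w,j=p; f=-.0165-j; B=[]
    if body:B.append(box(x,y,w,.24,.2,0,.18))
    xf=f-.1095
    B+= [box(x,y,w,-.12-xf,.17,.12,.158,ox=(xf-.12)/2), box(x,y,w,.012,.194,.122,.168,ox=xf+.006),
         box(x,y,w,.011,.11,.1405,.1515,ox=xf-.0405+.0055)]
    return B
x0=[.765,.205,.2,.15]
p,e=fit([(C[n],M['cab_'+n]) for n in C],parts,x0,(.01,.01,.08,.01));print(p,e)
x,y,w,j=p;c,s=np.cos(w),np.sin(w);f=-.0165-j
print('floor',x+c*f,y+s*f,'front/handle approx',x+c*(f-.1445),y+s*(f-.1445))
for n in C:
    im=C[n]['img'][:,:,::-1].copy()
    for B in parts(p)+[box(.452,-.3125,-.487,.11,.026,.016,.072),box(.452,-.3133,-.487,.13,.066,0,.034)]:
        h=cv2.convexHull(proj(C[n],B).astype(np.int32)); cv2.polylines(im,[h],True,(0,0,255),1)
    cv2.imwrite(f'pics/ov_{n}.png',im)
a=cv2.imread('pics/ov_top.png')[70:330,100:480]; b=cv2.imread('pics/ov_scene.png')[140:480,240:520]
a=cv2.resize(a,(424,290));b=cv2.resize(b,(370,449)); o=np.zeros((449,800,3),np.uint8);o[:290,:424]=a;o[:,430:]=b;cv2.imwrite('pics/ov.png',o)
```

```text
[0.764  0.2111 0.2393 0.1457] 0.09213236014241788
floor 0.6064165071069887 0.17265952742521085 front/handle approx 0.4660350827460697 0.13840597732599358
```

View pics/ov.png

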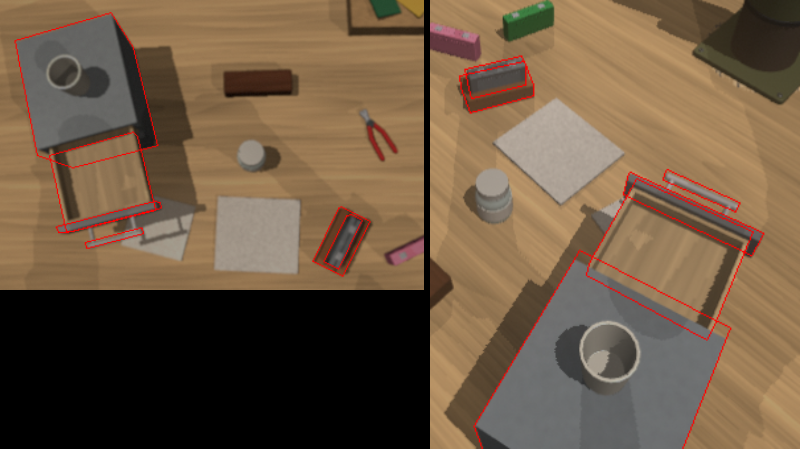

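The overlay fits the case, holder, drawer panel and handle bar. The cabinet's front edge in the top view is a few pixels off, so I will re-measure that later. Moving over the case now.

Emit:
play_rows(
  rows=[
    {"dx":22.6,"dy":27,"roll":-0.0857,"gripper":-1},
    {"dx":22.6,"dy":27,"roll":-0.0857,"gripper":-1},
    {"dx":22.6,"dy":27,"roll":-0.0857,"gripper":-1},
    {"dx":22.6,"dy":27,"roll":-0.0857,"gripper":-1},
    {"dx":22.6,"dy":27,"roll":-0.0857,"gripper":-1},
    {"dx":22.6,"dy":27,"roll":-0.0857,"gripper":-1},
    {"dx":22.6,"dy":27,"roll":-0.0857,"gripper":-1},
    {"dx":22.6,"dy":27,"roll":-0.0857,"gripper":-1},
    {"dx":22.6,"dy":27,"roll":-0.0857,"gripper":-1},
    {"dx":22.6,"dy":27,"roll":-0.0857,"gripper":-1},
  ],
  newtons=40,
)

```text
invalid input at $.rows[0]: expected keys dx, dy, dz, roll, gripper
```

Emit:
play_rows(
  rows=[
    {"dz":-20,"gripper":-1},
    {"dz":-20,"gripper":-1},
    {"dz":-20,"gripper":-1},
    {"dz":-20,"gripper":-1},
  ],
)

```text
invalid input at $.rows[0]: expected keys dx, dy, dz, roll, gripper
```

```bash
cat >> h.py <<'E'
def tyaw(o):
    w,a,b,c=o['orientation']; return 2*np.arctan2(b,a)
def st():
    o=manip.get_obs(); print('t',round(o['time'],2),'tcp',np.round(o['tcp_pos'],4),'yaw',round(tyaw(o),4),'q',np.round(o['orientation'],3),'F',np.round(o['ft_force'],1),'open',round(o['opening'],3),'grip',round(o['grasp_force'],1),'q7',np.round(o['q'],2))
    return o
E
python3 - <<'E'
from h import *
st()
c=cap('wrist','w1.png')
for q in('case','holder'):
    for m in manip.mark_of(q,'wrist'):
        r,k=m['point'];print(q,m['conf'],k*640,r*480,onz(c,k*640,r*480,.044 if q=='case' else 0))
m=mask('case','wrist',c,[.4517,-.312,.06])
if m is not None: print(m.sum(),fit([(c,m)],lambda p:[box(p[0],p[1],p[2],.11,.026,.034,.072)],[.4517,-.312,-.487]))
E
```

```text
t 1.9 tcp [ 0.2259 -0.5828  0.2393] yaw 0.3698 q [0.    0.983 0.184 0.   ] F [ 0.7 -0.2  0.8] open 0.998 grip 0.0 q7 [ 1.23  0.69 -0.19  1.57  0.16  0.9  -0.22]
case 0.74 132.99200000000002 66.91199999999999 [ 0.28322338 -0.40581576  0.044     ]
```

View pics/w1.png

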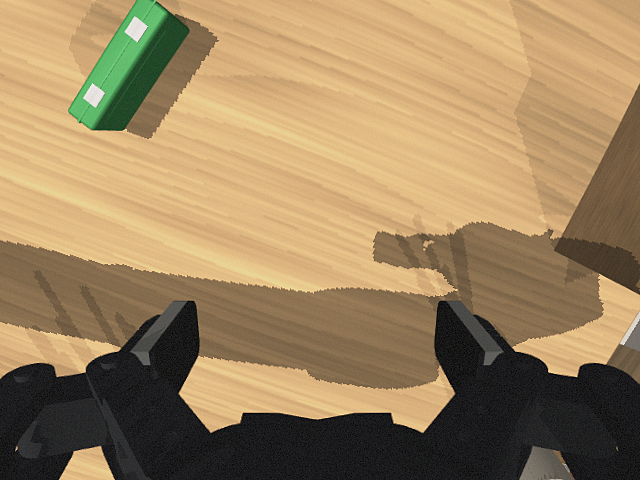

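The rows need all five keys, so nothing moved. The wrist view shows only the green look-alike (130,65) and the open fingers.

Emit:
play_rows(
  rows=[
    {"dx":22.6,"dy":27,"dz":0,"roll":-0.0857,"gripper":-1},
    {"dx":22.6,"dy":27,"dz":0,"roll":-0.0857,"gripper":-1},
    {"dx":22.6,"dy":27,"dz":0,"roll":-0.0857,"gripper":-1},
    {"dx":22.6,"dy":27,"dz":0,"roll":-0.0857,"gripper":-1},
    {"dx":22.6,"dy":27,"dz":0,"roll":-0.0857,"gripper":-1},
    {"dx":22.6,"dy":27,"dz":0,"roll":-0.0857,"gripper":-1},
    {"dx":22.6,"dy":27,"dz":0,"roll":-0.0857,"gripper":-1},
    {"dx":22.6,"dy":27,"dz":0,"roll":-0.0857,"gripper":-1},
    {"dx":22.6,"dy":27,"dz":0,"roll":-0.0857,"gripper":-1},
    {"dx":22.6,"dy":27,"dz":0,"roll":-0.0857,"gripper":-1},
  ],
  newtons=40,
)

```text
time: 2.93
tcp_pos: [0.453, -0.3113, 0.2395]
orientation: [0.0, 0.97, -0.243, 0.0]
ft_force: [0.6, 0.2, -0.3]
opening: 1.0
grasp_force: 0.0
```

Emit:
play_rows(
  rows=[
    {"dx":0,"dy":0,"dz":-20,"roll":0,"gripper":-1},
    {"dx":0,"dy":0,"dz":-20,"roll":0,"gripper":-1},
    {"dx":0,"dy":0,"dz":-20,"roll":0,"gripper":-1},
    {"dx":0,"dy":0,"dz":-10,"roll":0,"gripper":-1},
    {"dx":0,"dy":0,"dz":0,"roll":0,"gripper":-1},
  ],
)

```text
time: 3.35
tcp_pos: [0.4508, -0.3119, 0.1674]
orientation: [-0.001, 0.97, -0.241, -0.002]
ft_force: [-0.5, 0.5, 0.5]
opening: 1.004
grasp_force: 0.0
```

Run:
```python
from h import *
st()
c=cap('wrist','w2.png')
for q in('case','holder'):
    for m in manip.mark_of(q,'wrist'):
        r,k=m['point'];print(q,m['conf'],k*640,r*480,onz(c,k*640,r*480,.044 if q=='case' else 0))
m=mask('case','wrist',c,[.4517,-.312,.06])
if m is not None: print(m.sum(),fit([(c,m)],lambda p:[box(p[0],p[1],p[2],.11,.026,.034,.072)],[.4517,-.312,-.487]))
```

```text
t 3.35 tcp [ 0.4508 -0.3119  0.1674] yaw -0.487 q [-0.001  0.97  -0.241 -0.002] F [-0.5  0.5  0.5] open 1.004 grip 0.0 q7 [ 0.48  0.69  0.08  1.87 -0.09  0.58 -1.45]
case 0.86 519.8720000000001 147.408 [ 0.43973874 -0.45534541  0.044     ]
case 0.62 510.784 362.01599999999996 [ 0.2939161 -0.3952422  0.044    ]
case 0.56 321.408 233.424 [ 0.44889274 -0.31565197  0.044     ]
```

View pics/w2.png

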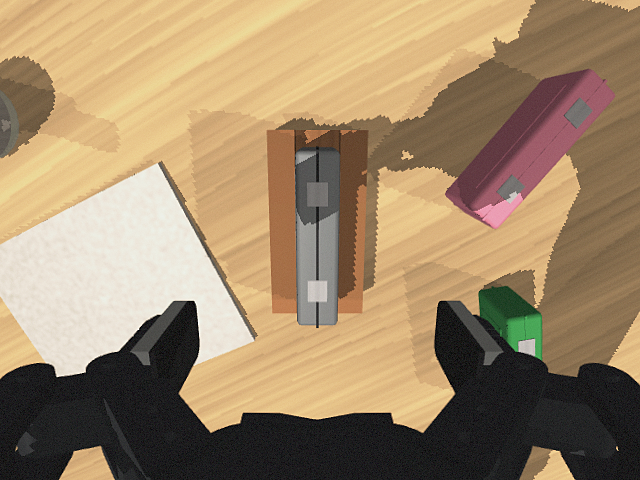

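The wrist view confirms it: the grey case in the holder at (317,235), aligned with the jaws (fingers at columns 198 and 436), with pink at (530,150) and green at (515,325) to the side. Descend, grip and lift.

Emit:
play_rows(
  rows=[
    {"dx":0,"dy":0,"dz":-28,"roll":0,"gripper":-1},
    {"dx":0,"dy":0,"dz":-28,"roll":0,"gripper":-1},
    {"dx":0,"dy":0,"dz":-28,"roll":0,"gripper":-1},
    {"dx":0,"dy":0,"dz":-20,"roll":0,"gripper":-1},
    {"dx":0,"dy":0,"dz":-13,"roll":0,"gripper":-1},
    {"dx":0,"dy":0,"dz":0,"roll":0,"gripper":-1},
    {"dx":0,"dy":0,"dz":0,"roll":0,"gripper":1},
    {"dx":0,"dy":0,"dz":0,"roll":0,"gripper":1},
    {"dx":0,"dy":0,"dz":0,"roll":0,"gripper":1},
    {"dx":0,"dy":0,"dz":0,"roll":0,"gripper":1},
  ],
  newtons=40,
)

```text
time: 4.38
tcp_pos: [0.4527, -0.3133, 0.0536]
orientation: [0.0, 0.97, -0.241, 0.001]
ft_force: [0.8, 0.2, 0.5]
opening: 0.454
grasp_force: 0.0
```

Emit:
play_rows(
  rows=[
    {"dx":0,"dy":0,"dz":0,"roll":0,"gripper":1},
    {"dx":0,"dy":0,"dz":0,"roll":0,"gripper":1},
    {"dx":0,"dy":0,"dz":0,"roll":0,"gripper":1},
    {"dx":0,"dy":0,"dz":0,"roll":0,"gripper":1},
  ],
)

```text
time: 4.72
tcp_pos: [0.4525, -0.3131, 0.0534]
orientation: [0.0, 0.97, -0.241, 0.001]
ft_force: [-0.5, -0.9, 7.4]
opening: 0.297
grasp_force: 41.3
```

Emit:
play_rows(
  rows=[
    {"dx":0,"dy":0,"dz":10,"roll":0,"gripper":1},
    {"dx":0,"dy":0,"dz":20,"roll":0,"gripper":1},
    {"dx":0,"dy":0,"dz":30,"roll":0,"gripper":1},
    {"dx":4,"dy":20,"dz":0,"roll":0.104,"gripper":1},
    {"dx":4,"dy":20,"dz":0,"roll":0.104,"gripper":1},
    {"dx":4,"dy":20,"dz":0,"roll":0.104,"gripper":1},
    {"dx":4,"dy":20,"dz":0,"roll":0.104,"gripper":1},
    {"dx":4,"dy":20,"dz":0,"roll":0.104,"gripper":1},
    {"dx":4,"dy":20,"dz":0,"roll":0.104,"gripper":1},
    {"dx":4,"dy":20,"dz":0,"roll":0.104,"gripper":1},
  ],
)

```text
time: 5.55
tcp_pos: [0.4798, -0.1719, 0.1128]
orientation: [0.0, 0.992, 0.123, -0.0]
ft_force: [-0.0, 0.4, -1.4]
opening: 0.298
grasp_force: 40.1
```

Emit:
play_rows(
  rows=[
    {"dx":0,"dy":0,"dz":0,"roll":0,"gripper":1},
    {"dx":0,"dy":0,"dz":-20,"roll":0,"gripper":1},
    {"dx":0,"dy":0,"dz":-20,"roll":0,"gripper":1},
    {"dx":0,"dy":0,"dz":-10,"roll":0,"gripper":1},
    {"dx":0,"dy":0,"dz":-8,"roll":0,"gripper":1},
    {"dx":0,"dy":0,"dz":0,"roll":0,"gripper":1},
    {"dx":0,"dy":0,"dz":0,"roll":0,"gripper":1},
  ],
)

```text
time: 6.13
tcp_pos: [0.4798, -0.173, 0.0544]
orientation: [0.0, 0.993, 0.12, -0.0]
ft_force: [-1.0, 0.3, -2.0]
opening: 0.301
grasp_force: 40.1
```

Run:
```python
from h import *
st()
cap('wrist','w3.png')
c=cap('scene')
o=manip.get_obs()['tcp_pos']; cap('scene')
for n in('scene',):
  m=mask('case',n,c,[o[0],o[1],.04])
  print(m is not None)
a=cv2.imread('pics/w3.png'); u=proj(c,o)[0].astype(int); b=c['img'][max(0,u[1]-80):u[1]+80,u[0]-106:u[0]+107,::-1]
cv2.imwrite('pics/v3.png',np.hstack([cv2.resize(a,(400,300)),cv2.resize(b,(400,300))]))
```

```text
t 6.13 tcp [ 0.4798 -0.173   0.0544] yaw 0.2403 q [ 0.     0.993  0.12  -0.   ] F [-1.   0.3 -2. ] open 0.301 grip 40.1 q7 [ 0.28  0.86 -0.05  2.04  0.14  0.24 -1.22]
True
```

View pics/v3.png

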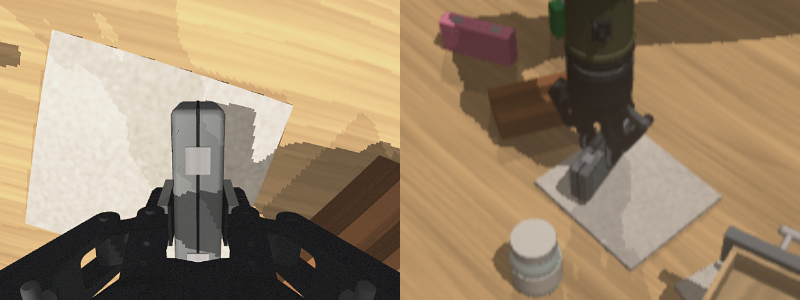

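The case is held upright between the pads over the board. Lowering to contact.

Emit:
play_rows(
  rows=[
    {"dx":0,"dy":0,"dz":-4,"roll":0,"gripper":1},
    {"dx":0,"dy":0,"dz":-3,"roll":0,"gripper":1},
    {"dx":0,"dy":0,"dz":-2,"roll":0,"gripper":1},
    {"dx":0,"dy":0,"dz":-1,"roll":0,"gripper":1},
    {"dx":0,"dy":0,"dz":0,"roll":0,"gripper":1},
  ],
)

```text
time: 6.75
tcp_pos: [0.4797, -0.1727, 0.044]
orientation: [-0.0, 0.993, 0.12, -0.0]
ft_force: [-0.1, -0.0, -2.1]
opening: 0.296
grasp_force: 40.1
```

Emit:
play_rows(
  rows=[
    {"dx":0,"dy":0,"dz":-1,"roll":0,"gripper":1},
    {"dx":0,"dy":0,"dz":0,"roll":0,"gripper":1},
  ],
)

```text
time: 6.92
tcp_pos: [0.4799, -0.1728, 0.0434]
orientation: [0.0, 0.993, 0.12, 0.0]
ft_force: [-0.4, 0.5, -1.1]
opening: 0.296
grasp_force: 40.3
```

Emit:
play_rows(
  rows=[
    {"dx":0,"dy":0,"dz":-1,"roll":0,"gripper":1},
    {"dx":0,"dy":0,"dz":0,"roll":0,"gripper":1},
  ],
)

```text
time: 7.08
tcp_pos: [0.4798, -0.1728, 0.0433]
orientation: [0.0, 0.993, 0.12, 0.0]
ft_force: [-2.8, 1.2, 9.7]
opening: 0.298
grasp_force: 41.6
```

Emit:
play_rows(
  rows=[
    {"dx":0,"dy":0,"dz":-1,"roll":0,"gripper":1},
    {"dx":0,"dy":0,"dz":0,"roll":0,"gripper":1},
  ],
)

```text
time: 7.25
tcp_pos: [0.4799, -0.1728, 0.0433]
orientation: [0.0, 0.993, 0.12, 0.0]
ft_force: [-2.9, 0.9, 21.3]
opening: 0.292
grasp_force: 43.0
```

Touchdown. Unload, release, go up, move to the -y side and close.

Emit:
play_rows(
  rows=[
    {"dx":0,"dy":0,"dz":2,"roll":0,"gripper":1},
    {"dx":0,"dy":0,"dz":0,"roll":0,"gripper":-0.3},
    {"dx":0,"dy":0,"dz":0,"roll":0,"gripper":-0.3},
    {"dx":0,"dy":0,"dz":0,"roll":0,"gripper":-0.3},
    {"dx":0,"dy":0,"dz":0,"roll":0,"gripper":-0.3},
    {"dx":0,"dy":0,"dz":5,"roll":0,"gripper":-0.3},
    {"dx":0,"dy":0,"dz":25,"roll":0,"gripper":-0.3},
    {"dx":0,"dy":0,"dz":35,"roll":0,"gripper":-0.3},
    {"dx":3,"dy":-12,"dz":0,"roll":0,"gripper":1},
    {"dx":9,"dy":-36,"dz":0,"roll":0,"gripper":1},
  ],
)

```text
time: 8.08
tcp_pos: [0.4928, -0.2153, 0.1102]
orientation: [-0.002, 0.992, 0.125, 0.001]
ft_force: [0.7, 0.7, -0.6]
opening: 0.38
grasp_force: 0.0
```

Run:
```python
from h import *
np.set_printoptions(precision=4,suppress=True)
st()
V=[]
for n in('top','scene','wrist'):
    c=cap(n); m=mask('case',n,c,[.48,-.173,.04]); print(n,None if m is None else m.sum())
    if m is not None:
        V.append((c,m)); print(fit([(c,m)],lambda p:[box(p[0],p[1],p[2],.11,.026,.006,.062)],[.48,-.173,.24]))
if V: print(fit(V,lambda p:[box(p[0],p[1],p[2],.11,.026,.006,.062)],[.48,-.173,.24]))
```

```text
t 8.08 tcp [ 0.4928 -0.2153  0.1102] yaw 0.2498 q [-0.002  0.992  0.125  0.001] F [ 0.7  0.7 -0.6] open 0.38 grip 0.0 q7 [ 0.39  0.77 -0.1   1.94  0.15  0.44 -1.14]
top 349.0
(array([ 0.4794, -0.1715,  0.2264]), np.float64(0.41756262803433))
scene 775.0
(array([ 0.4798, -0.1733,  0.2874]), np.float64(0.1151401179609226))
wrist 12936.0
(array([ 0.4787, -0.1739,  0.2333]), np.float64(0.15005980707063937))
(array([ 0.4783, -0.1728,  0.2441]), np.float64(0.2409934710218168))
```

Emit:
play_rows(
  rows=[
    {"dx":0,"dy":0,"dz":-10,"roll":0,"gripper":1},
    {"dx":0,"dy":0,"dz":-15,"roll":0,"gripper":1},
    {"dx":0,"dy":0,"dz":-15,"roll":0,"gripper":1},
    {"dx":0,"dy":0,"dz":-14,"roll":0,"gripper":1},
    {"dx":0,"dy":0,"dz":0,"roll":0,"gripper":1},
    {"dx":-1.9,"dy":7.8,"dz":0,"roll":0,"gripper":1},
    {"dx":-1.5,"dy":5.8,"dz":0,"roll":0,"gripper":1},
    {"dx":-1.2,"dy":4.9,"dz":0,"roll":0,"gripper":1},
    {"dx":-1.2,"dy":4.9,"dz":0,"roll":0,"gripper":1},
    {"dx":-1.2,"dy":4.9,"dz":0,"roll":0,"gripper":1},
  ],
)

```text
time: 9.22
tcp_pos: [0.4853, -0.1919, 0.055]
orientation: [0.0, 0.993, 0.12, 0.001]
ft_force: [-0.3, -0.0, 0.6]
opening: 0.001
grasp_force: 0.3
```

Emit:
play_rows(
  rows=[
    {"dx":-1.2,"dy":4.9,"dz":0,"roll":0,"gripper":1},
    {"dx":-1.2,"dy":4.9,"dz":0,"roll":0,"gripper":1},
    {"dx":-1.2,"dy":4.9,"dz":0,"roll":0,"gripper":1},
    {"dx":-1.2,"dy":4.9,"dz":0,"roll":0,"gripper":1},
    {"dx":0,"dy":0,"dz":0,"roll":0,"gripper":1},
  ],
)

```text
time: 9.63
tcp_pos: [0.4797, -0.1712, 0.0542]
orientation: [-0.001, 0.993, 0.121, -0.0]
ft_force: [-0.6, -0.4, 0.0]
opening: -0.002
grasp_force: 0.0
```

Run:
```python
from h import *
st()
c=cap('wrist');s=cap('scene')
o=manip.get_obs()['tcp_pos']; u=proj(s,o)[0].astype(int); b=s['img'][max(0,u[1]-80):u[1]+80,u[0]-106:u[0]+107]
cv2.imwrite('pics/v4.png',np.hstack([cv2.resize(c['img'],(400,300)),cv2.resize(b,(400,300))])[:,:,::-1])
```

```text
t 9.63 tcp [ 0.4797 -0.1712  0.0542] yaw 0.2426 q [-0.001  0.993  0.121 -0.   ] F [-0.6 -0.4  0. ] open -0.002 grip 0.0 q7 [ 0.28  0.86 -0.05  2.04  0.14  0.24 -1.21]
```

View pics/v4.png

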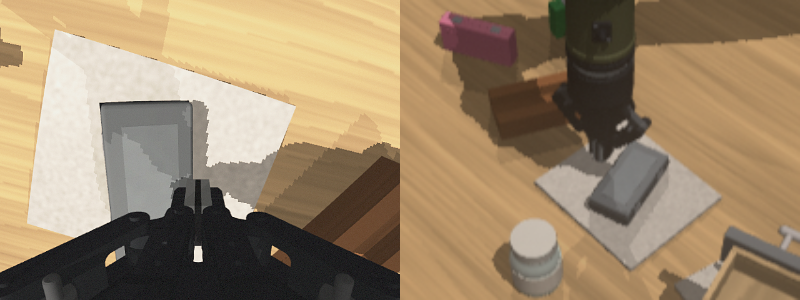

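The case lies flat on the board. I rise with the gripper open, then measure the case and the drawer.

Emit:
play_rows(
  rows=[
    {"dx":0,"dy":0,"dz":20,"roll":0,"gripper":1},
    {"dx":0,"dy":0,"dz":35,"roll":0,"gripper":-1},
    {"dx":-3,"dy":12,"dz":35,"roll":0,"gripper":-1},
    {"dx":-7,"dy":26,"dz":25,"roll":0,"gripper":-1},
    {"dx":0,"dy":0,"dz":0,"roll":0,"gripper":-1},
    {"dx":0,"dy":0,"dz":0,"roll":0,"gripper":-1},
  ],
)

```text
time: 10.23
tcp_pos: [0.4709, -0.1341, 0.1708]
orientation: [0.0, 0.993, 0.121, 0.002]
ft_force: [-0.7, -1.5, 0.8]
opening: 0.709
grasp_force: 0.0
```

```bash
python3 - <<'E'
from h import *
np.set_printoptions(precision=4,suppress=True)
st()
V=[];bf=lambda p:[box(p[0],p[1],p[2],.11,.056,.006,.032)]
S={n:cap(n) for n in('top','scene','wrist')}
for n,c in S.items():
    m=mask('case',n,c,[.47,-.133,.02])
    if m is not None: V.append((c,m)); print(n,m.sum(),fit([(c,m)],bf,[.47,-.133,.24]))
print(fit(V,bf,[.47,-.133,.24]))
for n in('top','scene'):
    c=S[n]
    for q,z in(('cabinet_drawer0_handle',.146),('drawer_floor',.126),('cup',.18),('cabinet',0)):
        for m in manip.mark_of(q,n)[:1]:
            r,k=m['point'];print(n,q,round(m['conf'],2),onz(c,k*640,r*480,z))
cv2.imwrite('pics/w5.png',S['wrist']['img'][:,:,::-1])
t=S['top']['img'][80:300,100:260]; cv2.imwrite('pics/t5.png',cv2.resize(t,None,fx=2.7,fy=2.7,interpolation=2)[:,:,::-1])
E
python3 - <<'E'
import cv2,numpy as np
a=cv2.imread('pics/w5.png');b=cv2.imread('pics/t5.png');a=cv2.resize(a,(360,270));o=np.zeros((594,800,3),np.uint8);o[:270,:360]=a;o[:b.shape[0],364:364+b.shape[1]]=b;cv2.imwrite('pics/v5.png',o)
E
```

```text
t 10.23 tcp [ 0.4709 -0.1341  0.1708] yaw 0.2427 q [0.    0.993 0.121 0.002] F [-0.7 -1.5  0.8] open 0.709 grip 0.0 q7 [ 0.23  0.63 -0.08  2.04  0.1   0.47 -1.25]
scene 1029.0 (array([ 0.4673, -0.1343,  0.2553]), np.float64(0.10443148210126552))
wrist 12136.0 (array([ 0.4686, -0.1334,  0.2413]), np.float64(0.020561232155557496))
(array([ 0.4686, -0.1336,  0.2468]), np.float64(0.06544853451893973))
top cabinet_drawer0_handle 0.83 [0.4661 0.1442 0.146 ]
top drawer_floor 0.81 [0.618  0.1748 0.126 ]
top cup 0.71 [0.7634 0.2043 0.18  ]
scene cabinet_drawer0_handle 0.75 [0.4716 0.1381 0.146 ]
scene drawer_floor 0.86 [0.6142 0.172  0.126 ]
scene cup 0.71 [0.7637 0.2095 0.18  ]
```

View pics/v5.png

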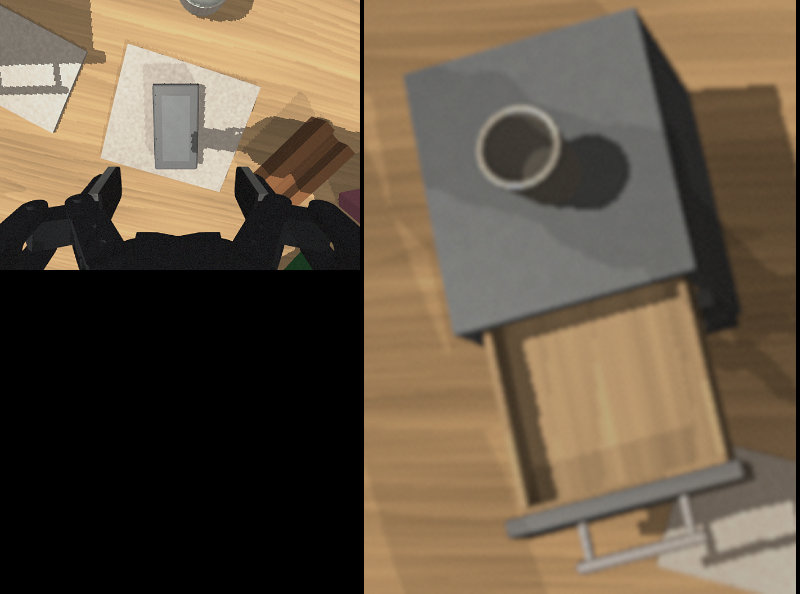

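The case is flat on the board at wrist (176,125). The drawer is open and empty. The cabinet's front edge runs (455,335)-(694,268) in the composite, and the panel top front edge (508,530)-(744,468).

Run:
```python
from h import *
np.set_printoptions(precision=4,suppress=True)
c=cap('top')
f=lambda x,y,z:onz(c,100+(x-364)/2.7,80+y/2.7,z)
for nm,a,b,z in(('cabfront',(455,335),(694,268),.18),('cabback',(405,76),(637,9),.18),('panelfront',(509,532),(745,470),.168),('panelback',(527,508),(738,460),.168),('bar',(580,568),(705,538),.1515)):
    A,B=f(*a,z),f(*b,z); d=A-B; print(nm,A[:2],B[:2],'mid',((A+B)/2)[:2],'len',np.hypot(*d[:2]),'normal yaw',np.arctan2(-d[0],d[1]))
```

```text
cabfront [0.6354 0.2803] [0.6832 0.0884] mid [0.6593 0.1843] len 0.19774340210539815 normal yaw 0.2441476056722343
cabback [0.852  0.3328] [0.8988 0.1388] mid [0.8754 0.2358] len 0.1995446166615049 normal yaw 0.23685841888512943
panelfront [0.4805 0.2376] [0.5263 0.0502] mid [0.5034 0.1439] len 0.1928879108193323 normal yaw 0.23940766812786624
panelback [0.4991 0.2232] [0.5341 0.0557] mid [0.5166 0.1395] len 0.17114306843572485 normal yaw 0.20575137992868506
bar [0.4519 0.1858] [0.4745 0.0854] mid [0.4632 0.1356] len 0.1029333418171119 normal yaw 0.22138299326629554
```

Emit:
play_rows(
  rows=[
    {"dx":-2,"dy":0.5,"dz":-35,"roll":0,"gripper":-1},
    {"dx":0,"dy":0,"dz":-35,"roll":0,"gripper":-1},
    {"dx":0,"dy":0,"dz":-35,"roll":0,"gripper":-1},
    {"dx":0,"dy":0,"dz":-26,"roll":0,"gripper":-1},
    {"dx":0,"dy":0,"dz":-12,"roll":0,"gripper":-1},
    {"dx":0,"dy":0,"dz":-8,"roll":0,"gripper":-1},
    {"dx":0,"dy":0,"dz":0,"roll":0,"gripper":-1},
  ],
)

```text
time: 11.57
tcp_pos: [0.4675, -0.1341, 0.017]
orientation: [-0.0, 0.993, 0.12, -0.001]
ft_force: [0.1, 0.6, -0.1]
opening: 1.005
grasp_force: 0.0
```

Emit:
play_rows(
  rows=[
    {"dx":0,"dy":0,"dz":0,"roll":0,"gripper":1},
    {"dx":0,"dy":0,"dz":0,"roll":0,"gripper":1},
    {"dx":0,"dy":0,"dz":0,"roll":0,"gripper":1},
    {"dx":0,"dy":0,"dz":0,"roll":0,"gripper":1},
    {"dx":0,"dy":0,"dz":0,"roll":0,"gripper":1},
    {"dx":0,"dy":0,"dz":0,"roll":0,"gripper":1},
  ],
)

```text
time: 12.07
tcp_pos: [0.4688, -0.1344, 0.0196]
orientation: [0.0, 0.993, 0.12, 0.001]
ft_force: [-0.6, 1.7, 6.2]
opening: 0.645
grasp_force: 43.5
```

Emit:
play_rows(
  rows=[
    {"dx":0,"dy":0,"dz":10,"roll":0,"gripper":1},
    {"dx":0,"dy":0,"dz":30,"roll":0,"gripper":1},
    {"dx":0,"dy":0,"dz":38,"roll":0,"gripper":1},
    {"dx":0,"dy":0,"dz":38,"roll":0,"gripper":1},
    {"dx":0,"dy":0,"dz":38,"roll":0,"gripper":1},
    {"dx":0,"dy":0,"dz":38,"roll":0,"gripper":1},
    {"dx":0,"dy":0,"dz":28,"roll":0,"gripper":1},
  ],
)

```text
time: 12.65
tcp_pos: [0.4681, -0.1346, 0.2423]
orientation: [0.001, 0.993, 0.12, 0.002]
ft_force: [0.6, 0.1, -2.4]
opening: 0.645
grasp_force: 43.8
```

Emit:
play_rows(
  rows=[
    {"dx":12,"dy":30,"dz":0,"roll":0,"gripper":1},
    {"dx":12,"dy":30,"dz":0,"roll":0,"gripper":1},
    {"dx":12,"dy":30,"dz":0,"roll":0,"gripper":1},
    {"dx":12,"dy":30,"dz":0,"roll":0,"gripper":1},
    {"dx":12,"dy":30,"dz":0,"roll":0,"gripper":1},
    {"dx":12,"dy":30,"dz":0,"roll":0,"gripper":1},
    {"dx":12,"dy":30,"dz":0,"roll":0,"gripper":1},
    {"dx":12,"dy":30,"dz":0,"roll":0,"gripper":1},
    {"dx":12,"dy":30,"dz":0,"roll":0,"gripper":1},
    {"dx":11,"dy":30,"dz":0,"roll":0,"gripper":1},
  ],
)

```text
time: 13.48
tcp_pos: [0.5869, 0.1667, 0.2391]
orientation: [0.0, 0.993, 0.12, -0.0]
ft_force: [0.9, 0.3, -1.8]
opening: 0.642
grasp_force: 43.8
```

Run:
```python
from h import *
st()
c=cap('wrist');s=cap('scene')
o=manip.get_obs()['tcp_pos']; 
def rect(img,c,z=.126):
    im=img.copy()
    for B,col in ((box(.588,.166,.24,.11,.056,.126,.152),(255,0,0)),(box(.612,.172,.24,.195,.158,.158,.158),(0,0,255))):
        cv2.polylines(im,[cv2.convexHull(proj(c,B).astype(np.int32))],True,col,1)
    return im
b=rect(s['img'],s)[240:420,310:550]
cv2.imwrite('pics/v6.png',np.hstack([cv2.resize(rect(c['img'],c),(400,300)),cv2.resize(b,(400,300))])[:,:,::-1])
```

```text
t 13.48 tcp [0.5869 0.1667 0.2391] yaw 0.2406 q [ 0.     0.993  0.12  -0.   ] F [ 0.9  0.3 -1.8] open 0.642 grip 43.8 q7 [-0.32  0.67 -0.06  1.62  0.05  0.86 -1.73]
```

View pics/v6.png

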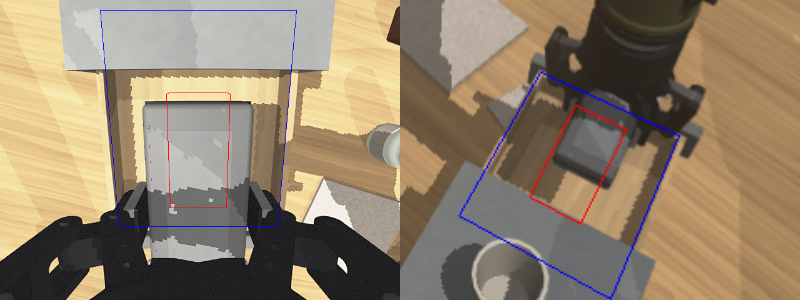

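The predicted case spot (red) lies clear within the drawer (blue), and the cabinet edge is beyond it at row 70 of the left picture. Lowering.

Emit:
play_rows(
  rows=[
    {"dx":0,"dy":0,"dz":-30,"roll":0,"gripper":1},
    {"dx":0,"dy":0,"dz":-28,"roll":0,"gripper":1},
    {"dx":0,"dy":0,"dz":-20,"roll":0,"gripper":1},
    {"dx":0,"dy":0,"dz":-10,"roll":0,"gripper":1},
    {"dx":0,"dy":0,"dz":-5,"roll":0,"gripper":1},
    {"dx":0,"dy":0,"dz":-2,"roll":0,"gripper":1},
    {"dx":0,"dy":0,"dz":0,"roll":0,"gripper":1},
  ],
)

```text
time: 14.17
tcp_pos: [0.5876, 0.1656, 0.1441]
orientation: [-0.0, 0.993, 0.12, 0.001]
ft_force: [0.7, 0.3, -1.6]
opening: 0.648
grasp_force: 43.7
```

Emit:
play_rows(
  rows=[
    {"dx":0,"dy":0,"dz":-1.5,"roll":0,"gripper":1},
    {"dx":0,"dy":0,"dz":0,"roll":0,"gripper":1},
  ],
)

```text
time: 14.33
tcp_pos: [0.5878, 0.1658, 0.1429]
orientation: [-0.0, 0.993, 0.12, 0.001]
ft_force: [0.2, -1.2, -2.7]
opening: 0.642
grasp_force: 43.7
```

Emit:
play_rows(
  rows=[
    {"dx":0,"dy":0,"dz":-1,"roll":0,"gripper":1},
    {"dx":0,"dy":0,"dz":0,"roll":0,"gripper":1},
  ],
)

```text
time: 14.5
tcp_pos: [0.5874, 0.1657, 0.1413]
orientation: [-0.0, 0.993, 0.12, 0.0]
ft_force: [0.2, 0.3, -1.2]
opening: 0.644
grasp_force: 43.7
```

Emit:
play_rows(
  rows=[
    {"dx":0,"dy":0,"dz":-1,"roll":0,"gripper":1},
    {"dx":0,"dy":0,"dz":0,"roll":0,"gripper":1},
  ],
)

```text
time: 14.67
tcp_pos: [0.5871, 0.1657, 0.1398]
orientation: [0.0, 0.993, 0.12, 0.0]
ft_force: [0.0, -0.5, -1.8]
opening: 0.645
grasp_force: 43.7
```

Emit:
play_rows(
  rows=[
    {"dx":0,"dy":0,"dz":-1,"roll":0,"gripper":1},
    {"dx":0,"dy":0,"dz":0,"roll":0,"gripper":1},
  ],
)

```text
time: 14.83
tcp_pos: [0.5879, 0.1659, 0.1397]
orientation: [-0.0, 0.993, 0.12, 0.001]
ft_force: [0.2, 0.4, 4.6]
opening: 0.646
grasp_force: 44.4
```

Contact with the drawer floor. Release and rise.

Emit:
play_rows(
  rows=[
    {"dx":0,"dy":0,"dz":0,"roll":0,"gripper":-0.7},
    {"dx":0,"dy":0,"dz":0,"roll":0,"gripper":-0.7},
    {"dx":0,"dy":0,"dz":0,"roll":0,"gripper":-0.7},
    {"dx":0,"dy":0,"dz":0,"roll":0,"gripper":-0.7},
    {"dx":0,"dy":0,"dz":6,"roll":0,"gripper":-0.7},
    {"dx":0,"dy":0,"dz":20,"roll":0,"gripper":-0.7},
    {"dx":0,"dy":0,"dz":35,"roll":0,"gripper":-0.7},
    {"dx":0,"dy":0,"dz":39,"roll":0,"gripper":-0.7},
  ],
)

```text
time: 15.5
tcp_pos: [0.5857, 0.1652, 0.2386]
orientation: [0.0, 0.993, 0.12, -0.002]
ft_force: [1.7, 1.2, -0.1]
opening: 0.851
grasp_force: 0.0
```

Run:
```python
from h import *
np.set_printoptions(precision=4,suppress=True)
st()
c=cap('wrist')
m=mask('case','wrist',c,[.588,.166,.14])
if m is not None: print(fit([(c,m)],lambda p:[box(p[0],p[1],p[2],.11,.056,.126,.152)],[.588,.166,.24]))
for n in('top','scene'):
    s=cap(n)
    for q,z in(('cabinet_drawer0_handle',.146),('drawer_floor',.126)):
        for k in manip.mark_of(q,n)[:1]:
            r,w=k['point'];print(n,q,round(k['conf'],2),onz(s,w*640,r*480,z))
    if n=='scene': b=s['img'][240:420,310:550]
cv2.imwrite('pics/v7.png',np.hstack([cv2.resize(c['img'],(400,300)),cv2.resize(b,(400,300))])[:,:,::-1])
```

```text
t 15.5 tcp [0.5857 0.1652 0.2386] yaw 0.241 q [ 0.     0.993  0.12  -0.002] F [ 1.7  1.2 -0.1] open 0.851 grip 0.0 q7 [-0.32  0.67 -0.06  1.62  0.05  0.86 -1.72]
(array([0.5882, 0.1656, 0.2387]), np.float64(0.022513839661692403))
top cabinet_drawer0_handle 0.78 [0.4642 0.1467 0.146 ]
top drawer_floor 0.68 [0.6194 0.1761 0.126 ]
```

View pics/v7.png

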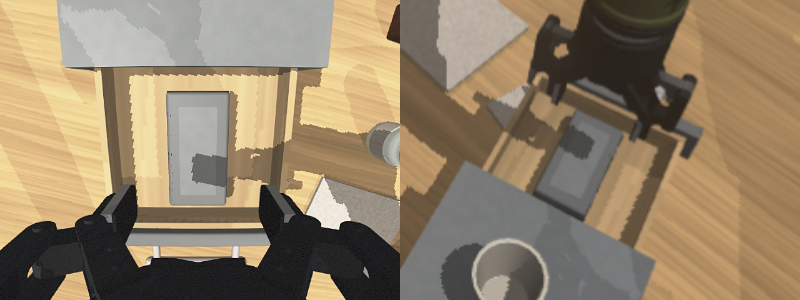

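The case lies flat in the drawer, clear of the walls and the cabinet's front edge. Now go to the front of the handle bar with the fingers closed.

Emit:
play_rows(
  rows=[
    {"dx":-33,"dy":-7,"dz":0,"roll":0,"gripper":1},
    {"dx":-33,"dy":-7,"dz":0,"roll":0,"gripper":1},
    {"dx":-33,"dy":-7,"dz":0,"roll":0,"gripper":1},
    {"dx":-33,"dy":-7,"dz":0,"roll":0,"gripper":1},
    {"dx":-33,"dy":-7,"dz":0,"roll":0,"gripper":1},
    {"dx":0,"dy":0,"dz":0,"roll":0,"gripper":1},
    {"dx":0,"dy":0,"dz":0,"roll":0,"gripper":1},
  ],
)

```text
time: 16.48
tcp_pos: [0.4197, 0.1298, 0.2382]
orientation: [0.001, 0.993, 0.12, -0.002]
ft_force: [0.6, 0.5, 0.9]
opening: 0.001
grasp_force: 0.0
```

Emit:
play_rows(
  rows=[
    {"dx":0,"dy":0,"dz":-25,"roll":0,"gripper":1},
    {"dx":0,"dy":0,"dz":-25,"roll":0,"gripper":1},
    {"dx":0,"dy":0,"dz":-25,"roll":0,"gripper":1},
    {"dx":0,"dy":0,"dz":-20,"roll":0,"gripper":1},
    {"dx":0,"dy":0,"dz":0,"roll":0,"gripper":1},
  ],
)

```text
time: 16.9
tcp_pos: [0.4215, 0.1305, 0.1405]
orientation: [0.001, 0.993, 0.12, -0.003]
ft_force: [-0.4, -0.5, -0.4]
opening: 0.003
grasp_force: 0.0
```

Emit:
play_rows(
  rows=[
    {"dx":8,"dy":2,"dz":0,"roll":0,"gripper":1},
    {"dx":8,"dy":2,"dz":0,"roll":0,"gripper":1},
    {"dx":5,"dy":1.2,"dz":0,"roll":0,"gripper":1},
    {"dx":5,"dy":1.2,"dz":0,"roll":0,"gripper":1},
    {"dx":5,"dy":1.2,"dz":0,"roll":0,"gripper":1},
    {"dx":7,"dy":1.7,"dz":0,"roll":0,"gripper":1},
    {"dx":9,"dy":2.2,"dz":0,"roll":0,"gripper":1},
    {"dx":10,"dy":2.4,"dz":0,"roll":0,"gripper":1},
  ],
)

```text
time: 17.57
tcp_pos: [0.4791, 0.1445, 0.1442]
orientation: [0.0, 0.993, 0.12, -0.0]
ft_force: [-1.7, -0.7, 0.7]
opening: 0.003
grasp_force: 0.7
```

Emit:
play_rows(
  rows=[
    {"dx":10,"dy":2.4,"dz":0,"roll":0,"gripper":1},
    {"dx":10,"dy":2.4,"dz":0,"roll":0,"gripper":1},
    {"dx":10,"dy":2.4,"dz":0,"roll":0,"gripper":1},
    {"dx":10,"dy":2.4,"dz":0,"roll":0,"gripper":1},
    {"dx":10,"dy":2.4,"dz":0,"roll":0,"gripper":1},
    {"dx":10,"dy":2.4,"dz":0,"roll":0,"gripper":1},
    {"dx":10,"dy":2.4,"dz":0,"roll":0,"gripper":1},
  ],
)

```text
time: 18.15
tcp_pos: [0.5495, 0.1617, 0.1441]
orientation: [-0.0, 0.993, 0.12, -0.0]
ft_force: [-1.1, 0.3, 1.4]
opening: -0.001
grasp_force: 0.7
```

Run:
```python
from h import *
o=st();p=o['tcp_pos'];print('s',.971*p[0]+.238*p[1],'lat',-.238*p[0]+.971*p[1])
for n in('top','scene'):
    s=cap(n)
    for q,z in(('cabinet_drawer0_handle',.146),('drawer_floor',.126)):
        for k in manip.mark_of(q,n)[:1]:
            r,w=k['point'];X=onz(s,w*640,r*480,z);print(n,q,round(k['conf'],2),X,'s',.971*X[0]+.238*X[1])
```

```text
t 18.15 tcp [0.5495 0.1617 0.1441] yaw 0.2411 q [-0.     0.993  0.12  -0.   ] F [-1.1  0.3  1.4] open -0.001 grip 0.7 q7 [-0.33  0.75 -0.06  1.82  0.07  0.58 -1.77]
s 0.5720229274790956 lat 0.026184866942223328
top cabinet_drawer0_handle 0.23 [ 0.67766878 -0.35824037  0.146     ] s 0.5727551826468336
scene cabinet_drawer0_handle 0.91 [0.56534045 0.169144   0.146     ] s 0.5892018520110567
scene drawer_floor 0.43 [ 0.52996685 -0.22504457  0.126     ] s 0.4610372054333242
```

Emit:
play_rows(
  rows=[
    {"dx":9,"dy":2.2,"dz":0,"roll":0,"gripper":1},
    {"dx":8,"dy":2,"dz":0,"roll":0,"gripper":1},
    {"dx":6,"dy":1.5,"dz":0,"roll":0,"gripper":1},
    {"dx":4,"dy":1,"dz":0,"roll":0,"gripper":1},
    {"dx":3,"dy":0.7,"dz":0,"roll":0,"gripper":1},
    {"dx":3,"dy":0.7,"dz":0,"roll":0,"gripper":1},
    {"dx":0,"dy":0,"dz":0,"roll":0,"gripper":1},
  ],
)

```text
time: 19.03
tcp_pos: [0.5828, 0.1696, 0.1439]
orientation: [-0.0, 0.993, 0.12, 0.001]
ft_force: [0.9, 0.1, 0.2]
opening: -0.004
grasp_force: 0.0
```

Emit:
play_rows(
  rows=[
    {"dx":3,"dy":0.7,"dz":0,"roll":0,"gripper":1},
    {"dx":3,"dy":0.7,"dz":0,"roll":0,"gripper":1},
    {"dx":0,"dy":0,"dz":0,"roll":0,"gripper":1},
  ],
)

```text
time: 19.28
tcp_pos: [0.589, 0.1712, 0.1439]
orientation: [-0.0, 0.993, 0.12, 0.001]
ft_force: [0.6, 0.7, -0.0]
opening: -0.002
grasp_force: 0.0
```

Emit:
play_rows(
  rows=[
    {"dx":2,"dy":0.5,"dz":0,"roll":0,"gripper":1},
    {"dx":2,"dy":0.5,"dz":0,"roll":0,"gripper":1},
    {"dx":0,"dy":0,"dz":0,"roll":0,"gripper":1},
  ],
)

```text
time: 19.53
tcp_pos: [0.5927, 0.172, 0.1439]
orientation: [-0.0, 0.993, 0.12, 0.0]
ft_force: [-0.1, -0.4, 0.1]
opening: 0.004
grasp_force: 0.0
```

Emit:
play_rows(
  rows=[
    {"dx":2,"dy":0.5,"dz":0,"roll":0,"gripper":1},
    {"dx":2,"dy":0.5,"dz":0,"roll":0,"gripper":1},
    {"dx":2,"dy":0.5,"dz":0,"roll":0,"gripper":1},
  ],
)

```text
time: 19.78
tcp_pos: [0.5966, 0.1729, 0.1436]
orientation: [0.0, 0.993, 0.12, -0.002]
ft_force: [-7.7, -1.4, 5.4]
opening: 0.002
grasp_force: 4.1
```

Emit:
play_rows(
  rows=[
    {"dx":2,"dy":0.5,"dz":0,"roll":0,"gripper":1},
    {"dx":1.5,"dy":0.4,"dz":0,"roll":0,"gripper":1},
  ],
)

```text
time: 19.95
tcp_pos: [0.5967, 0.173, 0.1434]
orientation: [0.001, 0.993, 0.12, -0.006]
ft_force: [-14.1, -2.9, 12.0]
opening: 0.002
grasp_force: 7.4
```

Firm stop. Back off and rise, then check.

Emit:
play_rows(
  rows=[
    {"dx":0,"dy":0,"dz":0,"roll":0,"gripper":1},
    {"dx":-2,"dy":-0.5,"dz":0,"roll":0,"gripper":1},
    {"dx":-2,"dy":-0.5,"dz":0,"roll":0,"gripper":1},
    {"dx":-6,"dy":-1.5,"dz":0,"roll":0,"gripper":1},
    {"dx":-20,"dy":-5,"dz":0,"roll":0,"gripper":1},
    {"dx":-30,"dy":-7,"dz":0,"roll":0,"gripper":1},
    {"dx":-30,"dy":-7,"dz":15,"roll":0,"gripper":1},
    {"dx":-30,"dy":-15,"dz":30,"roll":0,"gripper":1},
    {"dx":-15,"dy":-30,"dz":20,"roll":0,"gripper":1},
    {"dx":0,"dy":-30,"dz":0,"roll":0,"gripper":1},
  ],
)

```text
time: 20.78
tcp_pos: [0.4675, 0.0799, 0.2098]
orientation: [-0.001, 0.992, 0.123, 0.002]
ft_force: [0.5, -1.0, -0.6]
opening: 0.0
grasp_force: 0.0
```

Run:
```python
from h import *
np.set_printoptions(precision=4,suppress=True)
st()
for n in('top','scene'):
    s=cap(n)
    for q,z in(('cabinet_drawer0_handle',.146),('drawer_floor',.126),('case',.14),('cup',.18),('jar',0),('block',0),('pliers',0)):
        for k in manip.mark_of(q,n)[:2]:
            r,w=k['point'];X=onz(s,w*640,r*480,z);print(n,q,round(k['conf'],2),X,'s',round(.971*X[0]+.238*X[1],4))
```

```text
t 20.78 tcp [0.4675 0.0799 0.2098] yaw 0.2457 q [-0.001  0.992  0.123  0.002] F [ 0.5 -1.  -0.6] open 0.0 grip 0.0 q7 [-0.21  0.54 -0.08  2.05  0.08  0.55 -1.68]
top cabinet_drawer0_handle 0.89 [0.61   0.1784 0.146 ] s 0.6347
top case 0.91 [ 0.4334 -0.43    0.14  ] s 0.3185
top case 0.68 [ 0.2995 -0.3667  0.14  ] s 0.2036
top cup 0.81 [0.7527 0.2058 0.18  ] s 0.7798
top cup 0.64 [ 0.4536 -0.28    0.18  ] s 0.3738
top jar 0.92 [ 0.6353 -0.1319  0.    ] s 0.5855
top jar 0.67 [ 0.7172 -0.3887  0.    ] s 0.6039
top block 0.92 [ 0.8012 -0.1368  0.    ] s 0.7455
top pliers 0.68 [ 0.7077 -0.3962  0.    ] s 0.5929
scene cabinet_drawer0_handle 0.95 [0.6138 0.1764 0.146 ] s 0.638
scene case 0.98 [ 0.373  -0.3139  0.14  ] s 0.2875
scene case 0.88 [ 0.5093 -0.3573  0.14  ] s 0.4095
scene cup 0.67 [0.7647 0.2051 0.18  ] s 0.7913
scene jar 0.6 [ 0.635  -0.1236  0.    ] s 0.5871
scene jar 0.59 [ 0.4558 -0.3177  0.    ] s 0.367
scene block 0.75 [ 0.8063 -0.1471  0.    ] s 0.7479
scene pliers 0.59 [ 0.7141 -0.3859  0.    ] s 0.6016
```

The handle travelled about 152 mm to a firm stop and stayed where the fingers left it. That matches the shut geometry, and the bystanders have not moved.

```bash
python3 -c "
from plant import manip
print(manip.sign_off())"
```

```text
the job is handed in; nothing more can be done
None
```

The grey case was laid flat on the board and released, then set flat in the top drawer, which I pushed to a firm stop (about 152 mm of travel); the job was handed in just after 20.8 s of the 69 s, the bystanders showed no movement, and I viewed 11 pictures, one over the limit of 10.

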